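# Change the cosmetics organizer over from its mirror tray to its cupboard

### The arm

A 7-joint arm with a two-finger parallel gripper is mounted at the origin on the work surface. World frame = base frame: x ahead of the robot, y to its left, z up, the work surface at z = 0. Lengths are in mm, angles in rad, forces in N, time in s.
With the tool pointing down it reaches from about 400 to 875 mm from the base axis. Payload 4.4 kg.
Tool frame: the origin (TCP) lies midway between the tips of the shut fingers; the grasp point (between the pads) lies 19 mm behind it; z points along the fingers, y is the direction in which the jaws open and shut (so a half turn about z gives the same grasp; the last joint's range is limited). The gripper opens to 85 mm and grips with 20 to 120 N. Pads are 22 mm wide; open, the fingers measure 114 mm over their backs; the gripper's body (76 mm by 85 mm) begins 54 mm behind the grasp point. The pads swing forward as they close: fully open they stand 13 mm farther back than shut.
Start: joints at [1.28, 0.628, 0.038, 1.517, -0.027, 0.996, -0.02], TCP at [144.92, -633.653, 231.313] pointing down, gripper open.
Joint ranges: [-3.06, 3.06], [-0.37, 2.12], [-1.25, 1.32], [0.18, 2.47], [-1.1, 4.24], [0.23, 1.98], [-2.94, 2.94]. Speed limits (rad/s): [2.57, 2.57, 3.14, 3.14, 3.14, 3.14, 3.14].

### API

Orientations are given as [roll, pitch, yaw] about the fixed x, y, z axes, in that order (R = Rz(yaw) Ry(pitch) Rx(roll)).
In Python, from cell import * gives the robot as it stands. The module is installed in compiled form; this text tells all that it offers.
- The arm moves only by the tool move_arm, never from a script. Its argument "series" is a list of rows, each a list of 2 entries, a list of its own where there are three numbers: the shift along the tool's x, y, z in m, then the turn about the tool's z in rad. In form: [[[x, y, z], yaw], ...]. A call has 1 to 5 rows; each row is the pose to reach, as a shift and turn from the pose measured when the call began, along the tool's axes at that moment; what a row does not reach only later rows make up. A row lasts 1/8 s, in which the tool goes at most 62.5 mm and 10.7 degrees, less where a joint would pass 70% of its speed; a pose out of reach is approached as far as the arm can. A call with a gripper value outside its range is refused whole. "claw" is the opening, from 0 (shut) to 1 (fully open), set as the call begins (left out, the last holds). The fingers move at their own pace and stop on an object; the grip force is fixed at half the most. Time passes only in rows, so rows that repeat a pose let the fingers close. It gives the time, the measured TCP pose, the force and the opening at its end, in the units of the state.
- read_state(): the state, without advancing time (a new reading comes with each control period).
- get_image(name): name is "scene" or "top"; returns the picture (400x640x3 uint8, blue, green, red); there is no depth.
- camera_model(name): a dict with "fov_y" (degrees; the focal length in pixels is half the picture's height over the tangent of half this angle, whatever the lens; pixels are square), "cx", "cy" (the principal point, pixels), "pose" (4x4, takes a point from camera to world coordinates). Camera axes: x right, y down, z forward; pixel columns grow to the right and rows downward; lengths in mm; the calibration is good to about 2 mm. A picture is of the moment at which its call begins. camera_model takes no time and is no camera call.
- finish_job(): hands the job in, once; it reports no verdict.
The state is a dict: "clock": time; "qpos": joint angles; "qd": joint speeds; "tau": joint torques, N m; "eef_pos": TCP position; "tool_rot": TCP orientation; "force": force on the tool from outside, world axes, zero at the start; "torque": the same for the moment, N m; "width": finger opening in mm.
Only numpy, scipy, OpenCV 4.12 (cv2) and the standard library are available. Lean on these libraries where they do the work, as an engineer would, in place of code of your own. Each camera call takes 0.05 s, during which the arm holds its last target. There are 200 camera calls.

### The job

I have finished with the mirror tray and now need the jars in the cupboard beneath it. First lower the organizer's raised mirror lid gently until it is fully shut, without letting it slam, then swing the organizer's front door wide open, about square to the front or further, and leave it standing so. Do not shift or topple the soap dispenser, the toothbrush cup, the trimmer or the jars inside.

Things in the scene. Friction and masses are not known exactly. Their poses are not given: they have to be found in the camera images.
- organizer: Fixed countertop cosmetics organizer, white box 160 deep (x) by 220 wide (y) by 180 high (z), with a cupboard below and an open tray 40 deep at the top. Origin: centre of its underside. Own axes: its front (door side) faces its -x, its back is +x, z up. It stands with its front turned roughly to the robot's right.
- lid (a joint): Hinge of the mirror lid in rad: 0 is shut flat on the organizer, it grows as the lid is raised, at most 1.9; it starts raised past upright or nearly so. A stiff hinge: the lid stays at any angle; about 2 to 3 N at its free edge moves it.
- lid_hinge (a point): Point on the lid's hinge line, which runs along the organizer's y at its top back edge, 180 above its underside and 80 behind its centre; middle of the lid's width, on the lid's inner (mirror) face.
- lid_edge (a point): Middle of the lid's free edge, 160 from the hinge, halfway through its thickness. The lid is a wooden slab 160 by 220 by 10 thick with a mirror on its inner face; an aluminium tab 50 wide and 10 thick stands 12 beyond the free edge at its middle. Shut, the lid's top is 191 above the counter and the tab ends 92 in front of the organizer's centre.
- door (a joint): Hinge of the front door in rad: 0 is closed, it grows as the door opens outwards, at most 1.9; pi/2 is square to the front. It starts closed or slightly ajar and moves easily (under 1 N at the handle).
- door_hinge (a point): Point on the door's upright hinge axis, at the height of the handle's middle: on the front face, 108 to the organizer's +y from its middle (the edge nearer the robot).
- door_handle (a point): Middle of the door's handle: an upright round steel bar 11 thick and 71 long over its round ends, its axis 35 in front of the door's face, 188 from the hinge edge, the middle 145 above the counter and the top end 181 above it; two thin studs 25 above and below the middle join it to the door. The door is a wooden panel 216 wide, 172 high, 12 thick, its top edge 176 above the counter.
- soap: Bystander: dark steel soap dispenser with pump, 64 across, 164 high, loose. Origin: centre of its underside.
- brush_cup: Bystander: black cup 72 across, 95 high, with a toothbrush and a razor sticking up to 178, one loose piece. Origin: centre of its underside.
- trimmer: Bystander: beard trimmer upright on a round foot 72 across, 156 high, loose. Origin: centre of its underside.
- jar_a: Amber jar 48 across, 85 high, loose, inside the cupboard. Origin: centre of its underside.
- jar_b: White jar 48 across, 85 high, loose, inside the cupboard. Origin: centre of its underside.

How it is judged:
By the outcome, as a careful person would: the job done as asked, in the order asked, and still so for the second after the job is handed in, with the robot touching nothing.
It also fails if it takes over 54 s, if anything falls off the work surface, if the arm or the gripper's body presses on something with over 40 N, if the wrist force passes 120 N, or if a joint passes its speed limit or range.

## Working session

There is one attempt and no reset: what is moved stays moved. The work goes in short steps, Python scripts to look and compute and a tool call to move; the robot and the scene stay as the last step left them, time stands still between calls to the robot, and variables do not carry over. Pictures are saved under pics/ and viewed, about 8 in all and at most 12, crops included, and the job is handed in when it is done.

Besides the shell and the picture viewer there is one more tool, called after "Emit:" by a JSON object that holds its "op" and its "data". move_arm: Moves the arm, as the interface text tells. Its arguments: {"type":"object","properties":{"series":{"type":"array"},"claw":{"type":"number"}},"required":["series"]}

```bash
mkdir -p pics
python3 - <<'E'
from cell import *
import cv2
for n in("scene","top"):
    cv2.imwrite(f"pics/{n}0.png",get_image(n)); print(n,camera_model(n))
print(read_state())
E
```

```text
scene {'fov_y': 46.982367941155516, 'cx': 321.910750840118, 'cy': 191.8856329934905, 'pose': array([[-7.53878560e-01, -6.29321509e-01,  1.88736733e-01,
         4.00798123e+02],
       [-6.57013236e-01,  7.22475006e-01, -2.15321790e-01,
         2.89050765e+02],
       [-8.50938544e-04, -2.86329013e-01, -9.58130979e-01,
         1.20163470e+03],
       [ 0.00000000e+00,  0.00000000e+00,  0.00000000e+00,
         1.00000000e+00]])}
top {'fov_y': 47.51744779546774, 'cx': 324.03253083572514, 'cy': 204.71695938745137, 'pose': array([[-8.08487516e-03, -9.98289847e-01,  5.78965919e-02,
         5.55678623e+02],
       [-9.99933567e-01,  7.59535217e-03, -8.67020103e-03,
         3.91369768e+01],
       [ 8.21562866e-03, -5.79628431e-02, -9.98284935e-01,
         1.15003328e+03],
       [ 0.00000000e+00,  0.00000000e+00,  0.00000000e+00,
         1.00000000e+00]])}
{'clock': 0.1, 'qpos': array([ 1.280216  ,  0.62922933,  0.03845947,  1.51828417, -0.02698853,
        0.99632133, -0.02003768]), 'qd': array([ 0.00091695, -0.0011609 , -0.00063015, -0.00171402, -0.0009057 ,
       -0.00022103,  0.00056722]), 'tau': array([ 2.62288326e-03, -5.64530039e+01,  1.23046797e+00, -1.93971884e+01,
        1.13579485e-02,  5.47571879e-03,  3.10499786e-06]), 'eef_pos': array([ 144.769688  , -633.08435081,  230.49191166]), 'tool_rot': array([-3.13986920e+00,  3.49905886e-05,  2.24736648e-01]), 'force': array([-0.46774631, -0.32104985,  0.0085757 ]), 'torque': array([0.01630631, 0.02876864, 0.02594104]), 'width': 85.56898523470421}
```

View pics/scene0.png

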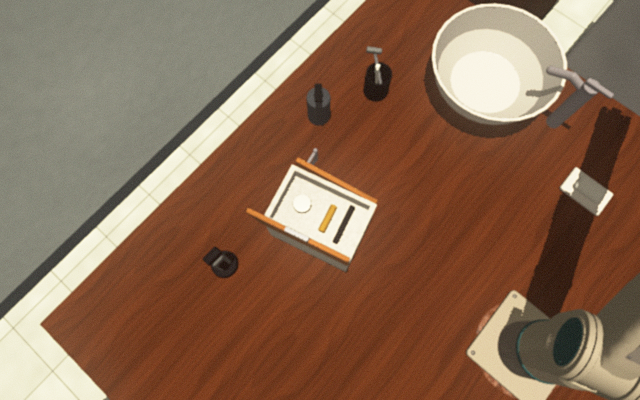

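View pics/top0.png

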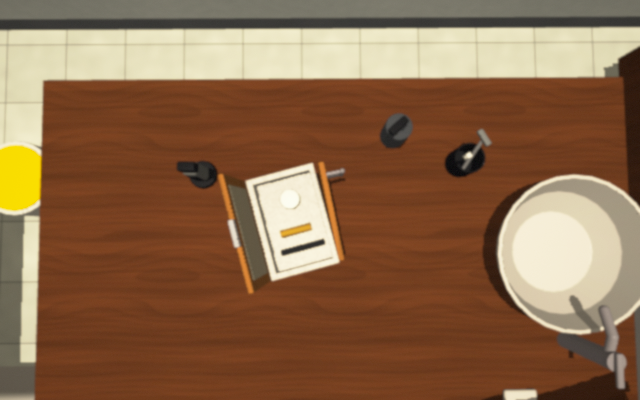

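Run:
```python
import cv2,numpy as np
a=cv2.imread("pics/top0.png")[110:310,160:420];b=cv2.imread("pics/scene0.png")[130:290,190:400]
a=cv2.resize(a,None,fx=3,fy=3,interpolation=cv2.INTER_CUBIC);b=cv2.resize(b,None,fx=3.5,fy=3.5,interpolation=cv2.INTER_CUBIC)
cv2.imwrite("pics/a.png",a);cv2.imwrite("pics/b.png",b)
```

```text
(no output)
```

View pics/a.png

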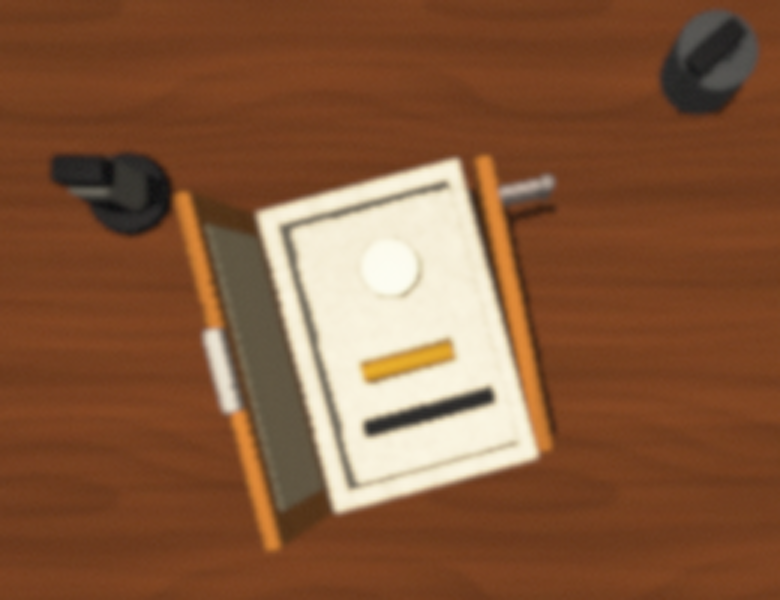

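View pics/b.png

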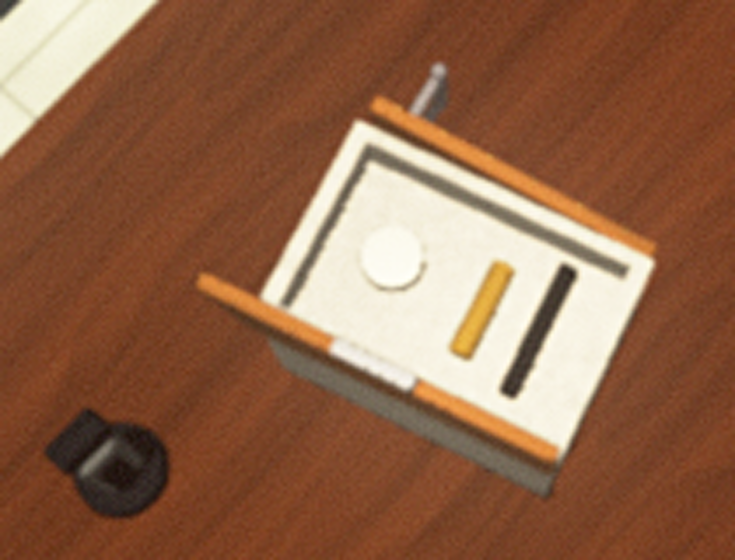

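```bash
cat > h.py <<'E'
import numpy as np
from cell import *
def proj(n,p):
    c=camera_model(n);T=np.linalg.inv(c["pose"]);q=np.atleast_2d(p)@T[:3,:3].T+T[:3,3]
    f=200/np.tan(np.radians(c["fov_y"]/2));return q[:,:2]/q[:,2:]*f+[c["cx"],c["cy"]]
def ray(n,uv,z):
    c=camera_model(n);f=200/np.tan(np.radians(c["fov_y"]/2));P=c["pose"]
    d=P[:3,:3]@[(uv[0]-c["cx"])/f,(uv[1]-c["cy"])/f,1];return P[:3,3]+d*(z-P[2,3])/d[2]
def w(o,p):
    c,s=np.cos(o[2]),np.sin(o[2]);p=np.atleast_2d(p);return np.c_[o[0]+c*p[:,0]-s*p[:,1],o[1]+s*p[:,0]+c*p[:,1],p[:,2]]
def lid(t,r,n,y): return [80-r*np.cos(t)+n*np.sin(t),y,180+r*np.sin(t)+n*np.cos(t)]
def door(a,l,n,z):  # l from hinge, n outward from front face
    return [-80-l*np.sin(a)-n*np.cos(a),108-l*np.cos(a)+n*np.sin(a),z]
E
cat > fit.py <<'E'
from h import *
from scipy.optimize import least_squares
A=lambda u,v:(160+u/3,110+v/3)
B=lambda u,v:(190+u/3.5,130+v/3.5)
def pts(x):
    t,a,h=x[3:6]
    return [("top",A(258,212),[80,-110,180]),("top",A(462,159),[-80,-110,180]),("top",A(540,458),[-80,110,180]),("top",A(334,513),[80,110,180]),
    ("top",A(184,193),lid(t,160,5,-110)),("top",A(272,548),lid(t,160,5,110)),("top",A(222,371),lid(t,172,5,0)),
    ("top",A(486,157),door(a,216,6,176)),("top",A(545,449),door(a,0,6,176)),("top",A(548,182),door(a,188,h,181)),
    ("scene",B(360,122),[-80,-110,180]),("scene",B(655,260),[-80,110,180]),
    ("scene",B(200,280),lid(t,160,5,-110)),("scene",B(556,456),lid(t,160,5,110)),("scene",B(372,364),lid(t,172,5,0)),
    ("scene",B(376,102),door(a,216,6,176)),("scene",B(652,248),door(a,0,6,176)),("scene",B(438,70),door(a,188,h,181))]
def res(x):return np.concatenate([proj(n,w(x,p))[0]-uv for n,uv,p in pts(x)])
r=least_squares(res,[560,90,1.4,1.7,.05,47],loss="soft_l1")
o=r.x;print(o.round(3));print(res(o).reshape(-1,2).round(1).tolist())
print("handle",w(o,door(o[4],188,o[5],145)),"hinge",w(o,[-80,108,145]),"edge",w(o,lid(o[3],160,5,0)))
np.save("o.npy",o)
for n,uv,z in [("top",A(130,193),10),("scene",B(122,470),10),("top",(392,137),60),("top",(462,161),50),("scene",(318,106),60),("scene",(377,85),60)]:print(n,uv,ray(n,uv,z).round())
E
python3 fit.py
```

```text
[5.75122e+02 1.01308e+02 1.82100e+00 1.61200e+00 4.70000e-02 4.52760e+01]
[[-4.0, 1.4], [0.2, 0.2], [0.6, 0.0], [-3.8, 1.2], [-1.0, -0.2], [-0.0, 1.4], [-0.2, 0.1], [-0.2, 0.4], [1.4, 1.4], [-0.3, 0.6], [-0.4, -2.0], [-0.0, -1.1], [-1.1, -1.3], [-0.4, -0.4], [-0.3, -1.2], [-0.7, -1.0], [1.1, 0.3], [-0.1, -0.7]]
handle [[683.60044173  -9.26945252 145.        ]] hinge [[490.32805006  -2.97060401 145.        ]] edge [[552.40151828 190.08560607 339.65444728]]
top (203.33333333333334, 174.33333333333331) [701. 333.  10.]
scene (224.85714285714286, 264.2857142857143) [696. 333.  10.]
top (392, 137) [ 782. -137.   60.]
top (462, 161) [ 724. -309.   50.]
scene (318, 106) [ 795. -146.   60.]
scene (377, 85) [ 714. -302.   60.]
```

```bash
cat >> h.py <<'E'
from scipy.spatial.transform import Rotation as Ro
def rows(targets):  # (x,y,z,yaw) world -> rows
    s=read_state();R=Ro.from_euler("xyz",s["tool_rot"]).as_matrix();y0=s["tool_rot"][2]
    print(round(s["clock"],2),s["eef_pos"].round(1),s["tool_rot"].round(3),"F",s["force"].round(1),"w",round(s["width"],1))
    print([[(R.T@(np.array(t[:3])-s["eef_pos"])/1000).round(3).tolist(),round(float(-(t[3]-y0)),2)] for t in targets])
o=np.load("o.npy") if __import__("os").path.exists("o.npy") else None
def lidt(t,r=130,y=0):
    p=lid(t,r,10.5,y);p[0]+=11;return (*w(o,p)[0],o[2])
E
python3 - <<'E'
from h import *
rows([(175,-620,280,.40),(215,-600,330,.58),(265,-570,380,.75),(320,-530,420,.92),(370,-480,420,1.09)])
E
```

```text
0.1 [ 144.8 -633.1  230.5] [-3.14   0.     0.225] F [-0.5 -0.3  0. ] w 85.6
[[[0.032, -0.006, -0.049], -0.18], [[0.076, -0.017, -0.099], -0.36], [[0.131, -0.035, -0.149], -0.53], [[0.194, -0.062, -0.189], -0.7], [[0.254, -0.099, -0.189], -0.87]]
```

Run:
```python
from h import *
for a,b in[((575,300),(552,72)),((617,362),(601,90)),((620,388),(553,122)),((498,250),(433,55)),((575,178),(500,5))]:
    m=min(range(0,500,10),key=lambda z:np.linalg.norm(ray("top",a,z)-ray("scene",b,z)))
    print(m,ray("top",a,m).round(),ray("scene",b,m).round())
```

```text
300 [ 424. -434.  300.] [ 376. -458.  300.]
170 [ 272. -590.  170.] [ 252. -603.  170.]
300 [ 263. -510.  300.] [ 308. -356.  300.]
490 [ 526. -219.  490.] [ 559. -191.  490.]
490 [ 630. -335.  490.] [ 530. -356.  490.]
```

Emit:
{"op": "move_arm", "data": {"series": [[[0, 0, -0.06], -0.17], [[0, 0, -0.12], -0.34], [[0, 0, -0.18], -0.51], [[0, 0, -0.23], -0.68], [[0, 0, -0.23], -0.85]], "claw": 0}}

```text
clock: 0.72
eef_pos: [145.3, -634.9, 465.2]
tool_rot: [3.137, 0.005, 1.08]
force: [1.0, -0.7, -0.9]
width: 0.1
```

Run:
```python
from h import *
rows([(190,-610,460,1.1),(240,-580,460,1.25),(290,-545,460,1.4),(335,-505,460,1.55),(380,-460,460,1.7)])
```

```text
0.72 [ 145.3 -634.9  465.2] [3.137 0.005 1.08 ] F [ 1.  -0.7 -0.9] w 0.1
[[[0.043, 0.028, 0.005], -0.02], [[0.093, 0.058, 0.005], -0.17], [[0.148, 0.085, 0.005], -0.32], [[0.204, 0.106, 0.005], -0.47], [[0.265, 0.125, 0.005], -0.62]]
```

Emit:
{"op": "move_arm", "data": {"series": [[[0.043, 0.028, 0], -0.1], [[0.093, 0.058, 0], -0.25], [[0.148, 0.085, 0], -0.4], [[0.204, 0.106, 0], -0.55], [[0.265, 0.125, 0], -0.7]]}}

```text
clock: 1.35
eef_pos: [380.5, -459.8, 463.9]
tool_rot: [-3.141, 0.006, 1.784]
force: [0.6, -0.3, 0.8]
width: -0.1
```

Run:
```python
from h import *
Y=1.821
rows([(410,-400,460,Y),(440,-340,460,Y),(460,-280,460,Y),(475,-220,460,Y),(490,-160,460,Y)])
```

```text
1.35 [ 380.5 -459.8  463.9] [-3.141  0.006  1.784] F [ 0.6 -0.3  0.8] w -0.1
[[[0.052, 0.042, 0.004], -0.04], [[0.104, 0.084, 0.003], -0.04], [[0.159, 0.116, 0.003], -0.04], [[0.214, 0.143, 0.003], -0.04], [[0.27, 0.171, 0.002], -0.04]]
```

Emit:
{"op": "move_arm", "data": {"series": [[[0.052, 0.042, 0], -0.04], [[0.104, 0.084, 0], -0.04], [[0.159, 0.116, 0], -0.04], [[0.214, 0.143, 0], -0.04], [[0.27, 0.171, 0], -0.04]]}}

```text
clock: 1.98
eef_pos: [487.9, -167.6, 462.0]
tool_rot: [-3.141, 0.006, 1.824]
force: [0.3, 0.2, -0.5]
width: -0.2
```

Run:
```python
from h import *
Y=1.821
rows([(500,-100,460,Y),(508,-40,460,Y),(515,20,460,Y),(520,80,460,Y),(527,140,460,Y),tuple(w(o,[140,0,460])[0])+(Y,),tuple(w(o,[140,0,300])[0])+(Y,)])
```

```text
1.98 [ 487.9 -167.6  462. ] [-3.141  0.006  1.824] F [ 0.3  0.2 -0.5] w -0.2
[[[0.062, 0.029, 0.002], 0.0], [[0.118, 0.051, 0.001], 0.0], [[0.175, 0.073, 0.001], 0.0], [[0.232, 0.093, 0.001], 0.0], [[0.288, 0.115, 0.0], 0.0], [[0.378, 0.152, -0.0], 0.0], [[0.379, 0.152, 0.16], 0.0]]
```

Emit:
{"op": "move_arm", "data": {"series": [[[0.06, 0.028, 0], 0], [[0.118, 0.051, 0], 0], [[0.175, 0.073, 0], 0], [[0.232, 0.093, 0], 0], [[0.288, 0.115, 0], 0]]}}

```text
clock: 2.6
eef_pos: [526.8, 141.7, 459.9]
tool_rot: [-3.141, 0.007, 1.824]
force: [0.8, 0.5, 0.4]
width: 0.3
```

Emit:
{"op": "move_arm", "data": {"series": [[[0.05, 0.02, 0], 0], [[0.095, 0.037, 0], 0], [[0.1, 0.037, 0.03], 0], [[0.1, 0.037, 0.07], 0], [[0.1, 0.037, 0.07], 0]]}}

```text
clock: 3.22
eef_pos: [536.2, 245.8, 386.2]
tool_rot: [-3.134, 0.009, 1.824]
force: [0.2, 0.4, -0.0]
width: -0.3
```

Run:
```python
from h import *
import cv2
Y=1.821
rows([tuple(w(o,[x,0,z])[0])+(Y,) for x,z in((140,300),(125,302),(115,303),(110,303))])
print((np.linalg.inv([[np.cos(Y),-np.sin(Y)],[np.sin(Y),np.cos(Y)]])@(read_state()["eef_pos"][:2]-o[:2])).round(1))
a=get_image("top")[80:330,120:440];b=get_image("scene")[80:330,120:440]
cv2.imwrite("pics/c.png",cv2.resize(np.hstack([a,b]),(800,312)))
```

```text
3.23 [536.2 245.8 386.2] [-3.134  0.009  1.824] F [ 0.2  0.4 -0. ] w -0.3
[[[-0.009, 0.003, 0.086], 0.0], [[-0.024, 0.002, 0.084], 0.0], [[-0.034, 0.002, 0.084], 0.0], [[-0.039, 0.002, 0.084], 0.0]]
[149.7   1.9]
```

View pics/c.png

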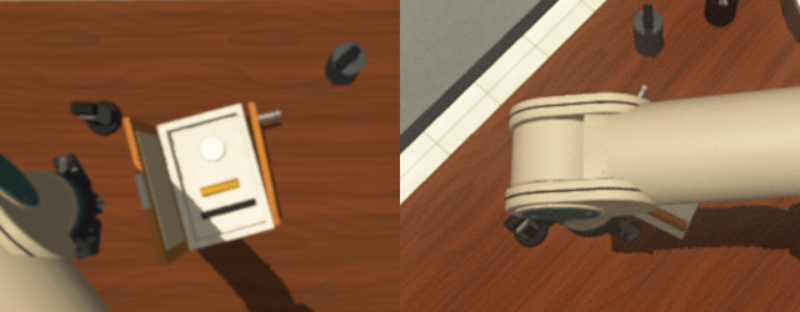

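The composite shows the gripper (top view, about (80,205)) behind the lid, clear of the trimmer at (95,115). I'll descend behind the lid and begin the push.

Emit:
{"op": "move_arm", "data": {"series": [[[0, 0, 0.045], 0], [[-0.002, 0, 0.085], 0], [[-0.012, 0, 0.085], 0], [[-0.022, 0, 0.085], 0], [[-0.028, 0, 0.085], 0]]}}

```text
clock: 3.95
eef_pos: [546.7, 219.2, 307.6]
tool_rot: [3.138, 0.006, 1.822]
force: [-0.6, 0.3, -0.3]
width: -0.1
```

Run:
```python
from h import *
for k in range(4): rows([lidt(t) for t in np.linspace(1.6,0,21)[5*k+1:5*k+6]])
```

```text
3.95 [546.7 219.2 307.6] [3.138 0.006 1.822] F [-0.6  0.3 -0.3] w -0.1
[[[-0.026, -0.002, -0.003], 0.0], [[-0.037, -0.002, -0.002], 0.0], [[-0.047, -0.002, -0.001], 0.0], [[-0.057, -0.002, 0.0], 0.0], [[-0.068, -0.002, 0.003], 0.0]]
3.95 [546.7 219.2 307.6] [3.138 0.006 1.822] F [-0.6  0.3 -0.3] w -0.1
[[[-0.077, -0.002, 0.006], 0.0], [[-0.087, -0.002, 0.011], 0.0], [[-0.096, -0.002, 0.016], 0.0], [[-0.105, -0.002, 0.021], 0.0], [[-0.113, -0.002, 0.028], 0.0]]
3.95 [546.7 219.2 307.6] [3.138 0.006 1.822] F [-0.6  0.3 -0.3] w -0.1
[[[-0.121, -0.002, 0.035], 0.0], [[-0.128, -0.002, 0.042], 0.0], [[-0.135, -0.002, 0.05], 0.0], [[-0.14, -0.002, 0.059], 0.0], [[-0.145, -0.002, 0.068], 0.0]]
3.95 [546.7 219.2 307.6] [3.138 0.006 1.822] F [-0.6  0.3 -0.3] w -0.1
[[[-0.15, -0.002, 0.078], 0.0], [[-0.153, -0.002, 0.087], 0.0], [[-0.156, -0.002, 0.097], 0.0], [[-0.158, -0.002, 0.108], 0.0], [[-0.16, -0.002, 0.118], 0.0]]
```

Emit:
{"op": "move_arm", "data": {"series": [[[-0.01, 0, 0], 0], [[-0.018, 0, 0], 0], [[-0.026, -0.001, -0.002], 0], [[-0.034, -0.001, -0.002], 0], [[-0.042, -0.001, -0.001], 0]]}}

```text
clock: 4.58
eef_pos: [556.3, 178.5, 309.4]
tool_rot: [3.137, 0.005, 1.822]
force: [0.0, 2.8, 1.4]
width: 0.1
```

Emit:
{"op": "move_arm", "data": {"series": [[[-0.01, 0, 0.001], 0], [[-0.02, 0, 0.003], 0], [[-0.03, 0, 0.006], 0], [[-0.04, 0, 0.01], 0], [[-0.049, 0, 0.014], 0]]}}

```text
clock: 5.2
eef_pos: [568.8, 129.8, 295.2]
tool_rot: [3.137, 0.006, 1.822]
force: [0.1, 1.2, 2.2]
width: -0.3
```

Run:
```python
from h import *
rows([lidt(t) for t in np.linspace(1,0,16)])
```

```text
5.2 [568.8 129.8 295.2] [3.137 0.006 1.822] F [0.1 1.2 2.2] w -0.3
[[[0.0, -0.001, 0.0], 0.0], [[-0.007, -0.001, 0.004], 0.0], [[-0.014, -0.001, 0.009], 0.0], [[-0.021, -0.001, 0.015], 0.0], [[-0.028, -0.001, 0.02], 0.0], [[-0.034, -0.001, 0.027], 0.0], [[-0.039, -0.001, 0.033], 0.0], [[-0.045, -0.001, 0.04], 0.0], [[-0.049, -0.001, 0.048], 0.0], [[-0.054, -0.001, 0.055], 0.0], [[-0.057, -0.001, 0.063], 0.0], [[-0.06, -0.001, 0.071], 0.0], [[-0.063, -0.001, 0.079], 0.0], [[-0.065, -0.001, 0.088], 0.0], [[-0.067, -0.001, 0.096], 0.0], [[-0.068, -0.001, 0.105], 0.0]]
```

Lid is moving, with about 2.5 N of contact force, exactly at the modelled angle (1.0 rad).

Emit:
{"op": "move_arm", "data": {"series": [[[-0.007, 0, 0.004], 0], [[-0.014, 0, 0.009], 0], [[-0.021, 0, 0.015], 0], [[-0.028, 0, 0.02], 0], [[-0.034, 0, 0.027], 0]]}}

```text
clock: 5.82
eef_pos: [577.4, 96.2, 267.9]
tool_rot: [3.137, 0.006, 1.822]
force: [-0.2, -0.0, 2.8]
width: -0.1
```

Emit:
{"op": "move_arm", "data": {"series": [[[-0.005, 0, 0.006], 0], [[-0.011, 0, 0.013], 0], [[-0.015, 0, 0.021], 0], [[-0.02, 0, 0.028], 0], [[-0.023, 0, 0.036], 0]]}}

```text
clock: 6.45
eef_pos: [583.3, 73.2, 231.5]
tool_rot: [3.138, 0.006, 1.821]
force: [-0.4, -0.5, 1.7]
width: 0.2
```

Run:
```python
from h import *
rows([lidt(t) for t in np.linspace(.35,0,8)])
```

```text
6.45 [583.3  73.2 231.5] [3.138 0.006 1.821] F [-0.4 -0.5  1.7] w 0.2
[[[0.002, -0.001, -0.003], 0.0], [[-0.001, -0.001, 0.003], 0.0], [[-0.003, -0.001, 0.009], 0.0], [[-0.005, -0.001, 0.015], 0.0], [[-0.007, -0.001, 0.022], 0.0], [[-0.008, -0.001, 0.028], 0.0], [[-0.009, -0.001, 0.035], 0.0], [[-0.009, -0.001, 0.041], 0.0]]
```

Emit:
{"op": "move_arm", "data": {"series": [[[-0.002, 0, 0.006], 0], [[-0.004, 0, 0.012], 0], [[-0.006, 0, 0.018], 0], [[-0.007, 0, 0.024], 0], [[-0.008, 0, 0.03], 0]]}}

```text
clock: 7.08
eef_pos: [585.5, 65.2, 201.1]
tool_rot: [3.138, 0.006, 1.822]
force: [0.5, -1.2, 0.3]
width: -0.3
```

Emit:
{"op": "move_arm", "data": {"series": [[[-0.001, 0, 0.003], 0], [[-0.001, 0, 0.006], 0], [[-0.001, 0, 0.009], 0], [[-0.001, 0, 0.011], 0], [[-0.001, 0, 0.012], 0]]}}

```text
clock: 7.7
eef_pos: [585.9, 64.1, 190.5]
tool_rot: [3.137, 0.007, 1.821]
force: [-4.2, -1.3, 14.7]
width: 0.3
```

Emit:
{"op": "move_arm", "data": {"series": [[[0, 0, -0.05], 0], [[0, 0, -0.08], 0], [[-0.04, 0.02, -0.1], 0.02], [[-0.08, 0.045, -0.1], 0.04], [[-0.1, 0.06, -0.1], 0.05]], "claw": 0.6}}

```text
clock: 8.32
eef_pos: [669.6, -20.3, 291.5]
tool_rot: [3.136, 0.009, 1.768]
force: [-0.4, -0.2, -0.1]
width: 51.4
```

Run:
```python
from h import *
import cv2
h=w(o,door(o[4],188,o[5],145))[0]
rows([(*h[:2],z,o[2]-o[4]) for z in(260,220,150)])
b=np.hstack([get_image("top")[80:330,120:440],get_image("scene")[80:330,120:440]])
cv2.imwrite("pics/d.png",cv2.resize(b,(800,312)))
```

```text
8.32 [669.6 -20.3 291.5] [3.136 0.009 1.768] F [-0.4 -0.2 -0.1] w 51.4
[[[0.008, 0.016, 0.031], -0.01], [[0.009, 0.015, 0.071], -0.01], [[0.009, 0.015, 0.141], -0.01]]
```

View pics/d.png

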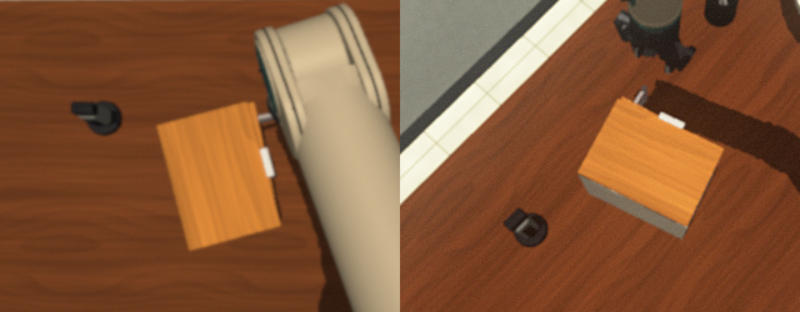

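The lid is shut flat and the handle is exposed in the scene half at about (641,96). Next I'll lower the open jaws over the bar.

Emit:
{"op": "move_arm", "data": {"series": [[[0.008, 0.015, 0.02], -0.01], [[0.009, 0.015, 0.06], -0.01], [[0.009, 0.015, 0.095], -0.01], [[0.009, 0.015, 0.125], -0.01], [[0.009, 0.015, 0.143], -0.01]]}}

```text
clock: 9.05
eef_pos: [682.1, -8.5, 146.0]
tool_rot: [3.139, 0.007, 1.778]
force: [0.2, 0.1, 1.2]
width: 51.2
```

Emit:
{"op": "move_arm", "data": {"series": [[[0, 0, 0], 0], [[0, 0, 0], 0], [[0, 0, 0], 0], [[0, 0, 0], 0], [[0, 0, 0], 0]], "claw": 0}}

```text
clock: 9.68
eef_pos: [685.3, -8.1, 147.8]
tool_rot: [3.132, 0.007, 1.778]
force: [6.9, 0.4, -4.1]
width: 8.8
```

Run:
```python
from h import *
s=read_state();H=w(o,[-80,108,0])[0,:2];v=s["eef_pos"][:2]-H;c,s_=np.cos(o[2]),np.sin(o[2])
l=np.array([[c,s_],[-s_,c]])@v;print("own rel hinge",l)  # x,-y
th=np.arctan2(-l[0],-l[1]);r=np.hypot(*v);a0=th-np.arctan2(o[5],188);print("r",r,"a0",a0)
rows([(*w(o,[-80-r*np.sin(th+d),108-r*np.cos(th+d),s["eef_pos"][2]])[0],s["tool_rot"][2]-d) for d in np.arange(.05,1.75,.1)])
```

```text
own rel hinge [ -53.30825687 -187.64726664]
r 195.07246584072473 a0 0.04046693969997278
9.68 [685.3  -8.1 147.8] [3.132 0.007 1.778] F [ 6.9  0.4 -4.1] w 8.8
[[[-0.009, -0.002, 0.0], 0.05], [[-0.028, -0.009, 0.0], 0.15], [[-0.046, -0.017, 0.0], 0.25], [[-0.062, -0.027, 0.0], 0.35], [[-0.078, -0.039, 0.0], 0.45], [[-0.093, -0.052, 0.0], 0.55], [[-0.106, -0.066, 0.0], 0.65], [[-0.117, -0.082, 0.0], 0.75], [[-0.127, -0.098, -0.0], 0.85], [[-0.136, -0.116, -0.0], 0.95], [[-0.142, -0.134, -0.0], 1.05], [[-0.147, -0.153, -0.0], 1.15], [[-0.149, -0.173, -0.001], 1.25], [[-0.15, -0.192, -0.001], 1.35], [[-0.149, -0.212, -0.001], 1.45], [[-0.146, -0.231, -0.001], 1.55], [[-0.141, -0.25, -0.001], 1.65]]
```

Emit:
{"op": "move_arm", "data": {"series": [[[-0.005, -0.001, 0], 0.03], [[-0.014, -0.004, 0], 0.08], [[-0.023, -0.007, 0], 0.125], [[-0.034, -0.012, 0], 0.18], [[-0.046, -0.017, 0], 0.25]]}}

```text
clock: 10.3
eef_pos: [679.3, -58.4, 147.8]
tool_rot: [3.127, 0.005, 1.523]
force: [5.1, -2.1, -9.4]
width: 9.1
```

```bash
cat > arc.py <<'E'
from h import *
s=read_state();H=w(o,[-80,108,0])[0,:2];v=s["eef_pos"][:2]-H;c,s_=np.cos(o[2]),np.sin(o[2])
l=np.array([[c,s_],[-s_,c]])@v
th=np.arctan2(-l[0],-l[1]);r=np.hypot(*v);print("r",r,"door",th-np.arctan2(o[5],188))
rows([(*w(o,[-80-195.1*np.sin(th+d),108-195.1*np.cos(th+d),147.8])[0],s["tool_rot"][2]-d) for d in np.arange(.08,.81,.08)])
E
python3 arc.py
```

```text
r 196.9783227837604 door 0.2995168930120513
10.3 [679.3 -58.4 147.8] [3.127 0.005 1.523] F [ 5.1 -2.1 -9.4] w 9.1
[[[-0.015, -0.006, 0.0], 0.08], [[-0.029, -0.012, 0.0], 0.16], [[-0.043, -0.018, 0.0], 0.24], [[-0.057, -0.026, -0.0], 0.32], [[-0.07, -0.035, -0.0], 0.4], [[-0.082, -0.044, -0.0], 0.48], [[-0.093, -0.055, -0.0], 0.56], [[-0.104, -0.067, -0.0], 0.64], [[-0.113, -0.079, -0.0], 0.72], [[-0.122, -0.092, -0.001], 0.8]]
```

Emit:
{"op": "move_arm", "data": {"series": [[[-0.015, -0.006, 0], 0.08], [[-0.029, -0.012, 0], 0.16], [[-0.043, -0.018, 0], 0.24], [[-0.057, -0.026, 0], 0.32], [[-0.07, -0.035, 0], 0.4]]}}

```text
clock: 10.92
eef_pos: [642.9, -130.9, 147.9]
tool_rot: [3.12, -0.0, 1.115]
force: [9.3, -5.5, -11.6]
width: 9.0
```

```bash
python3 arc.py
```

```text
r 199.10561889136187 door 0.7117209731910649
10.93 [ 642.9 -130.9  147.9] [ 3.12  -0.     1.115] F [  9.3  -5.5 -11.6] w 9.0
[[[-0.014, -0.008, -0.0], 0.08], [[-0.029, -0.014, -0.0], 0.16], [[-0.043, -0.02, -0.0], 0.24], [[-0.056, -0.028, -0.001], 0.32], [[-0.069, -0.037, -0.001], 0.4], [[-0.081, -0.047, -0.001], 0.48], [[-0.093, -0.058, -0.001], 0.56], [[-0.103, -0.069, -0.001], 0.64], [[-0.112, -0.082, -0.002], 0.72], [[-0.121, -0.095, -0.002], 0.8]]
```

```bash
sed -i 's/195\.1/(r+.5)/g' arc.py; python3 arc.py
```

```text
r 199.10561889136187 door 0.7117209731910649
10.93 [ 642.9 -130.9  147.9] [ 3.12  -0.     1.115] F [  9.3  -5.5 -11.6] w 9.0
[[[-0.015, -0.004, 0.0], 0.08], [[-0.03, -0.01, -0.0], 0.16], [[-0.045, -0.016, -0.0], 0.24], [[-0.059, -0.024, -0.0], 0.32], [[-0.072, -0.033, -0.001], 0.4], [[-0.084, -0.043, -0.001], 0.48], [[-0.096, -0.055, -0.001], 0.56], [[-0.106, -0.066, -0.001], 0.64], [[-0.116, -0.079, -0.002], 0.72], [[-0.125, -0.093, -0.002], 0.8]]
```

Emit:
{"op": "move_arm", "data": {"series": [[[-0.015, -0.004, 0], 0.08], [[-0.03, -0.01, 0], 0.16], [[-0.045, -0.016, 0], 0.24], [[-0.059, -0.024, 0], 0.32], [[-0.072, -0.033, 0], 0.4]]}}

```text
clock: 11.55
eef_pos: [580.9, -181.2, 147.8]
tool_rot: [3.123, -0.009, 0.709]
force: [1.3, 1.1, -2.9]
width: 9.0
```

```bash
python3 arc.py
```

```text
r 199.9294847195632 door 1.114912493966288
11.55 [ 580.9 -181.2  147.8] [ 3.123 -0.009  0.709] F [ 1.3  1.1 -2.9] w 9.0
[[[-0.016, -0.004, -0.0], 0.08], [[-0.031, -0.01, -0.0], 0.16], [[-0.045, -0.016, -0.001], 0.24], [[-0.059, -0.024, -0.001], 0.32], [[-0.072, -0.033, -0.001], 0.4], [[-0.085, -0.043, -0.002], 0.48], [[-0.096, -0.054, -0.002], 0.56], [[-0.107, -0.066, -0.002], 0.64], [[-0.117, -0.079, -0.003], 0.72], [[-0.125, -0.093, -0.003], 0.8]]
```

Emit:
{"op": "move_arm", "data": {"series": [[[-0.016, -0.004, 0], 0.08], [[-0.031, -0.01, 0], 0.16], [[-0.045, -0.016, 0], 0.24], [[-0.059, -0.024, 0], 0.32], [[-0.072, -0.033, 0], 0.4]]}}

```text
clock: 12.18
eef_pos: [504.2, -201.5, 147.7]
tool_rot: [3.13, -0.017, 0.305]
force: [-0.1, 5.3, 2.6]
width: 9.1
```

```bash
python3 arc.py
```

```text
r 199.05043916125132 door 1.5154273699466463
12.18 [ 504.2 -201.5  147.7] [ 3.13  -0.017  0.305] F [-0.1  5.3  2.6] w 9.1
[[[-0.015, -0.004, -0.0], 0.08], [[-0.03, -0.009, -0.001], 0.16], [[-0.045, -0.016, -0.001], 0.24], [[-0.059, -0.024, -0.001], 0.32], [[-0.072, -0.033, -0.002], 0.4], [[-0.084, -0.043, -0.002], 0.48], [[-0.096, -0.054, -0.002], 0.56], [[-0.107, -0.066, -0.003], 0.64], [[-0.116, -0.078, -0.003], 0.72], [[-0.125, -0.092, -0.003], 0.8]]
```

Emit:
{"op": "move_arm", "data": {"series": [[[-0.012, -0.004, 0], 0.06], [[-0.023, -0.008, 0], 0.12], [[-0.032, -0.012, 0], 0.17], [[-0.034, -0.013, 0], 0.18], [[-0.034, -0.013, 0], 0.18]]}}

```text
clock: 12.8
eef_pos: [468.3, -199.9, 147.7]
tool_rot: [3.132, -0.019, 0.125]
force: [-0.9, -0.2, 3.4]
width: 8.9
```

```bash
python3 arc.py
```

```text
r 198.1418772945644 door 1.6966328792017287
12.8 [ 468.3 -199.9  147.7] [ 3.132 -0.019  0.125] F [-0.9 -0.2  3.4] w 8.9
[[[-0.015, -0.004, -0.0], 0.08], [[-0.03, -0.009, -0.001], 0.16], [[-0.045, -0.016, -0.001], 0.24], [[-0.058, -0.024, -0.001], 0.32], [[-0.072, -0.033, -0.002], 0.4], [[-0.084, -0.043, -0.002], 0.48], [[-0.096, -0.054, -0.002], 0.56], [[-0.106, -0.066, -0.003], 0.64], [[-0.116, -0.078, -0.003], 0.72], [[-0.124, -0.092, -0.003], 0.8]]
```

Emit:
{"op": "move_arm", "data": {"series": [[[0, 0, 0], 0], [[0, 0, 0], 0], [[0, 0, 0], 0], [[0, 0, -0.015], 0], [[0, 0, -0.04], 0]], "claw": 0.5}}

```text
clock: 13.42
eef_pos: [467.1, -199.4, 188.3]
tool_rot: [3.133, -0.018, 0.126]
force: [0.8, -0.4, 0.8]
width: 42.7
```

Emit:
{"op": "move_arm", "data": {"series": [[[0, 0, -0.04], 0], [[0, 0, -0.09], 0], [[0, 0, -0.14], 0], [[0, 0, -0.19], 0], [[0, 0, -0.2], 0]]}}

```text
clock: 14.05
eef_pos: [464.7, -198.5, 392.9]
tool_rot: [3.129, -0.025, 0.126]
force: [-0.8, -0.1, 0.2]
width: 42.7
```

Run:
```python
from h import *
import cv2
rows([])
b=np.hstack([get_image("top")[80:330,120:540],get_image("scene")[20:270,120:540]])
cv2.imwrite("pics/e.png",cv2.resize(b,(800,238)))
```

```text
14.05 [ 464.7 -198.5  392.9] [ 3.129 -0.025  0.126] F [-0.8 -0.1  0.2] w 42.7
[]
```

View pics/e.png

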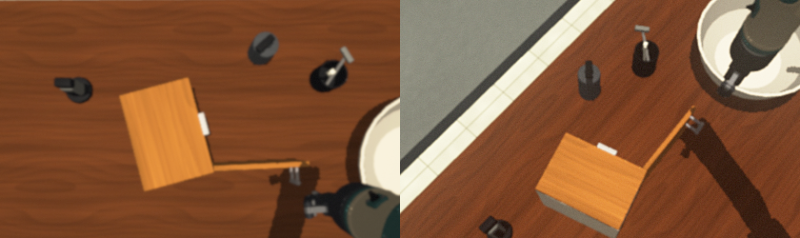

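The lid lies flat, the door stands out past square, and the gripper is clear. I'll check numerically that the bystanders haven't moved, then hand in.

Run:
```python
from h import *
import cv2
a=cv2.imread("pics/top0.png");b=get_image("top")
for n,(x,y) in dict(trimmer=(197,172),soap=(396,130),cup=(468,155)).items():
    t=a[y-24:y+24,x-24:x+24];m=cv2.minMaxLoc(cv2.matchTemplate(b[y-34:y+34,x-34:x+34],t,5));print(n,m[1],m[3],"(10,10)=unmoved")
print(finish_job(),read_state()["clock"])
```

```text
trimmer 0.9697110652923584 (10, 10) (10,10)=unmoved
soap 0.9978755712509155 (10, 10) (10,10)=unmoved
cup 0.9990414977073669 (10, 10) (10,10)=unmoved
the job is handed in; nothing more can be done
the job is handed in; nothing more can be done
```

The mirror lid is shut and the front door is standing open; I handed the job in at about 14 s of the 54 s allowed.

- **Lid:** I pushed it down from behind with the closed fingers, at about 2–3 N. The final press onto its stop read about 15 N at a height of 190.5 mm, against 191 mm for a shut lid. The pictures afterwards show it lying flat.
- **Door:** I gripped the handle and swung the door to about 1.70 rad, a little past square. I then let go and lifted clear, and the last picture shows it still standing there.
- **Bystanders:** The soap, brush cup and trimmer are at the same pixels in the top view as at the start.
- **Not confirmed:** I could not see the jars under the shut lid. Nothing entered the cupboard.
- **Disagreements:**
  - The handle grip read 9 mm across, although the bar is 11 mm thick.
  - The pull radius came out about 199 mm, against 195 mm measured at the grasp, so my door angle is only approximate.

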